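# Prop up the cast's viewing rest

## Task

Two small viewing rests lie folded on the bench. On the one that carries the tan stone dental cast, take the red ball knob of the prop bar and swing it up and over past its over-centre point until it rests against its stop, so that the board with the cast stays tilted up by itself when you let go. Leave the other rest, with the lavender tray arch, folded down.

Things in the scene. Friction and masses are not known exactly. Their poses are not given: they have to be found in the camera images.
- cast_knob (a point): centre of the red 20 mm ball knob on the prop bar of the rest with the tan stone cast. Rest: fixed grey plate, 140 mm front to back, 170 wide; aluminium board (115 deep, 92 wide) hinged at its front. The bar is a 7 mm rod left of the board, 63 mm clear of it. Knob height over the bench: 63 mm folded, 116 mm at the stop; about 2 to 4 N lift it. The ball can turn between fingers
- cast_pivot (a point): fixed point on that bar's hinge axle, 34 mm above the bench, in the knob's plane of swing. Axes: x level, from the rest's front edge (robot's side) to its back; y level, to the left, along the axle; z up. At bar angle q the knob is at x = -85 mm cos(q + 0.349), y = 0, z = 85 mm sin(q + 0.349). A 12 mm stop post, top 58 mm above the bench, stands at x = 18 mm
- cast_prop (a joint): angle (rad) of that prop bar: 0 folded, knob towards the rest's front, board flat; grows as the knob swings up and to the back; 1.48 against the stop. The bar lifts the board, highest near 1.05 (over-centre). Let go below about 1.1 it falls back to 0; past about 1.25 the board's weight drives it to the stop, board at 28 degrees, and holds it
- tray_prop (a joint): the same angle for the second, like rest, also with a red ball knob, which carries the lavender tray arch (77x84x32 mm). It must stay folded, at 0

How it is judged:
By the outcome, as a careful person would: the job done as asked, in the order asked, and still so for the second after the job is handed in, with the robot touching nothing.
It also fails if it takes over 35 s, if anything falls off the work surface, if the arm or the gripper's body presses on something with over 40 N, if the wrist force passes 120 N, or if a joint passes its speed limit or range.

## Robot

A 6-joint arm with a two-finger parallel gripper is mounted at the origin on a cart in front of the work surface, level with it; the furniture and walls round the work are solid. World frame = base frame: x ahead of the robot, y to its left, z up, the work surface at z = 0. Lengths are in m, angles in rad, forces in N, time in s.
With the tool pointing down it reaches from about 0.375 to 0.975 m from the base axis. Payload 3.8 kg.
Tool frame: the origin (TCP) lies on the centre line of the jaws, within the pads' length; the fingertips stand 14 mm ahead of it and the grasp point (between the pads) lies 5 mm behind it; z points along the fingers, x is the direction in which the jaws open and shut, and the axes are right-handed (so a half turn about z gives the same grasp; the last joint's range is limited). The gripper opens to 85 mm and grips with 20 to 120 N. Pads are 22 mm wide; open, the fingers measure 114 mm over their backs; the gripper's body (76 mm by 85 mm) begins 54 mm behind the grasp point. The pads swing forward as they close: fully open they stand 13 mm farther back than shut.
Start: joints at [1.311, 0.264, 1.604, -0, 1.274, -0.037], TCP at [0.149, 0.658, 0.209] pointing down, gripper open.
Joint ranges: [-2.63, 2.63], [-0.94, 2.18], [0.31, 2.57], [-1.31, 4.45], [0, 2.66], [-2.55, 2.55]. Speed limits (rad/s): [2.57, 2.57, 3.14, 3.14, 3.14, 3.14].

## Interface

Orientations are given as a rotation vector (axis times angle).
In Python, from workcell import bot gives the robot as it stands. The module is installed in compiled form; this text tells all that it offers.
- The arm moves only by the tool arm_command, never from a script. Its argument "steps" is one flat list of numbers, 7 for each row, row after row: the shift along the tool's x, y, z in units of 30 mm (1.0 is 30 mm), then the turn, a rotation vector about the tool's x, y, z in units of 6 degrees (1.0 is 6 degrees), then the opening, from 0 (shut) to 1 (fully open). In form: [tx, ty, tz, ax, ay, az, fingers, tx, ty, tz, ax, ay, az, fingers, ...]. A call has 1 to 10 rows; each row shifts and turns the commanded pose from where the row before left it, along the tool's axes as they then stand; what a row does not reach is not made up. A row lasts 1/8 s, in which the tool goes at most 62.5 mm and 10.7 degrees, less where a joint would pass 70% of its speed; a pose out of reach is approached as far as the arm can. A call is refused whole if a number of a shift passes 1 or a number of a turn 1, either way. A call with a gripper value outside its range is refused whole. The fingers move at their own pace and stop on an object; "squeeze" is the grip in N (left out, the last holds). Time passes only in rows, so rows that do not move let the fingers close. It gives the time, the measured TCP pose, the force and the opening at its end, in the units of the state.
- bot.read_state(): the state, without advancing time (a new reading comes with each control period).
- bot.read_camera(name): name is "scene" or "side" or "wrist"; returns a dict with "img" (384x512x3 uint8, red, green, blue), "camera_matrix" (3x3 intrinsics, pixels), "pose" (4x4, takes a point from camera to world coordinates); the wrist camera has in their place "T_tool_cam" (4x4, takes a point from camera to tool coordinates, whose origin is the TCP and whose axes are the tool frame's). Camera axes: x right, y down, z forward; pixel columns grow to the right and rows downward; lengths in m; the calibration is good to about 2 mm. A picture is of the moment at which its call begins: read the wrist's pose just before it. There is no depth.
- bot.finish_job(): hands the job in, once; it reports no verdict.
The state is a dict: "time": time; "q": joint angles; "joint_vel": joint speeds; "joint_torque": joint torques, N m; "tool_pos": TCP position; "tcp_rot": TCP orientation; "wrist_force": force on the tool from outside, world axes, zero at the start; "torque": the same for the moment, N m; "width": opening from 0.0 (shut) to 1.0 (fully open).
Only numpy, scipy, OpenCV 4.12 (cv2) and the standard library are available. Lean on these libraries where they do the work, as an engineer would, in place of code of your own. Each camera call takes 0.05 s, during which the arm holds its last target.

## Working session

There is one attempt and no reset: what is moved stays moved. The work goes in short steps, Python scripts to look and compute and a tool call to move; the robot and the scene stay as the last step left them, time stands still between calls to the robot, and variables do not carry over. Pictures are saved under pics/ and viewed, and the job is handed in when it is done.

Besides the shell and the picture viewer there is one more tool, called after ">>>" in YAML: its name, and indented under it one key for each argument. arm_command: Moves the arm, as the interface text tells. Its arguments: {"type":"object","properties":{"steps":{"type":"array","items":{"type":"number"}},"squeeze":{"type":"number"}},"required":["steps"]}

```bash
mkdir -p pics; python3 - <<'E'
from workcell import bot
import cv2,pickle
s=bot.read_state();print({k:s[k] for k in('time','tool_pos','tcp_rot','width','wrist_force')})
d={'s':s}
for n in('scene','side','wrist'):
    c=bot.read_camera(n);d[n]=c
    cv2.imwrite(f'pics/{n}0.png',c['img'][:,:,::-1])
    print(n,c['camera_matrix'].tolist(),(c['pose'] if 'pose' in c else c['T_tool_cam']).round(3).tolist())
pickle.dump(d,open('d0.pkl','wb'))
E
```

```text
{'time': 0.0, 'tool_pos': array([0.14892343, 0.65755056, 0.2077301 ]), 'tcp_rot': array([ 2.45348907,  1.95995261, -0.00292133]), 'width': 1.0023095442213084, 'wrist_force': array([-0.33385565,  0.19459523,  0.06688202])}
scene [[382.2031856152133, 0.0, 259.5040626835719], [0.0, 382.2031856152133, 193.91965435679367], [0.0, 0.0, 1.0]] [[0.807, -0.378, 0.454, 0.126], [-0.591, -0.533, 0.606, -0.669], [0.013, -0.757, -0.653, 0.639], [0.0, 0.0, 0.0, 1.0]]
side [[462.1588431440028, 0.0, 247.31164359441533], [0.0, 462.1588431440028, 194.18601261905266], [0.0, 0.0, 1.0]] [[0.849, -0.224, 0.479, 0.064], [-0.529, -0.329, 0.782, -0.911], [-0.017, -0.917, -0.397, 0.454], [0.0, 0.0, 0.0, 1.0]]
wrist [[302.099733507937, 0.0, 256.14603711833655], [0.0, 302.099733507937, 195.12515625997514], [0.0, 0.0, 1.0]] [[1.0, 0.0, -0.0, -0.001], [-0.0, 0.953, 0.302, -0.077], [0.0, -0.302, 0.953, -0.166], [0.0, 0.0, 0.0, 1.0]]
```

View pics/scene0.png

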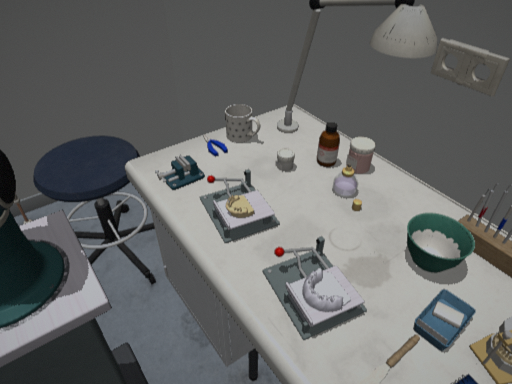

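View pics/side0.png

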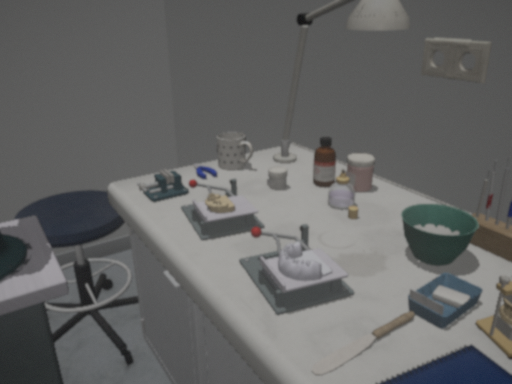

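View pics/wrist0.png

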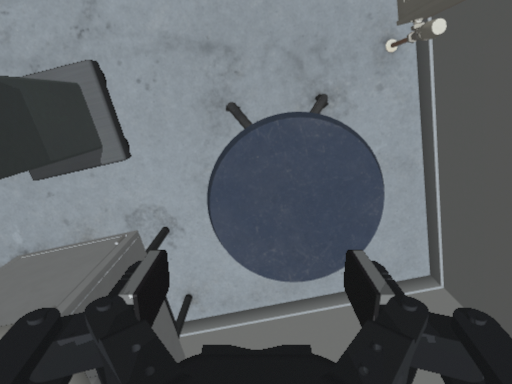

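```bash
cat > h.py <<'E'
import numpy as np,cv2,pickle
def ray(c,uv,T=None):
    K=c['camera_matrix'];P=c['pose'] if 'pose' in c else T@c['T_tool_cam']
    d=P[:3,:3]@np.linalg.inv(K)@np.array([uv[0],uv[1],1.]);return P[:3,3],d/np.linalg.norm(d)
def tri(rs):
    A=np.zeros((3,3));b=np.zeros(3)
    for o,d in rs:
        M=np.eye(3)-np.outer(d,d);A+=M;b+=M@o
    p=np.linalg.solve(A,b);return p,[np.linalg.norm((np.eye(3)-np.outer(d,d))@(p-o)) for o,d in rs]
def onz(r,z): o,d=r;return o+d*(z-o[2])/d[2]
def proj(c,p,T=None):
    P=c['pose'] if 'pose' in c else T@c['T_tool_cam']
    q=np.linalg.inv(P)@np.append(p,1);u=c['camera_matrix']@q[:3];return u[:2]/u[2]
def reds(img):
    a=img.astype(int);m=((a[...,0]>90)&(a[...,0]>2.2*a[...,1])&(a[...,0]>2.2*a[...,2])).astype(np.uint8)
    n,l,st,ce=cv2.connectedComponentsWithStats(m)
    return [(ce[i].round(1).tolist(),st[i,2:].tolist()) for i in range(1,n) if st[i,4]>15]
E
python3 - <<'E'
from h import *
d=pickle.load(open('d0.pkl','rb'))
for n in('scene','side'): print(n,reds(d[n]['img']))
a=d['scene']['img'][150:350,150:380];cv2.imwrite('pics/z1.png',cv2.resize(a[:100,:160],None,fx=5,fy=5,interpolation=2)[:,:,::-1])
a=d['side']['img'][165:245,160:300];cv2.imwrite('pics/z2.png',cv2.resize(a,None,fx=5.5,fy=5.5,interpolation=2)[:,:,::-1])
E
```

```text
scene [([210.5, 178.2], [7, 6, 29]), ([278.9, 251.1], [9, 7, 53])]
side []
```

View pics/z1.png

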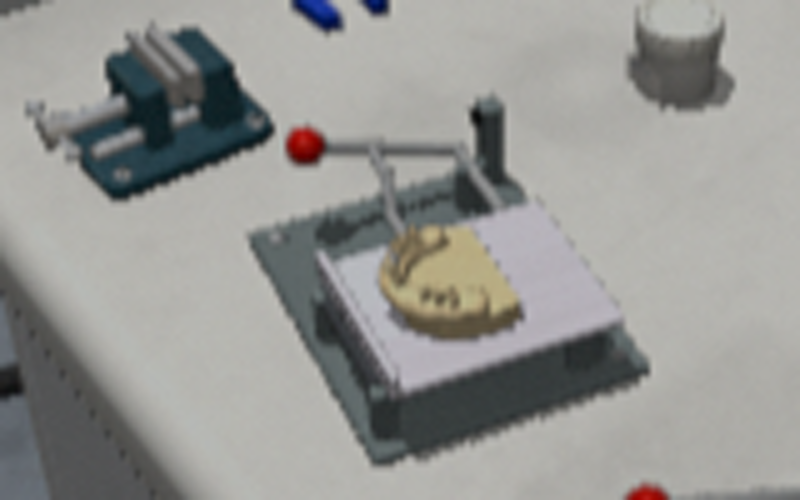

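View pics/z2.png

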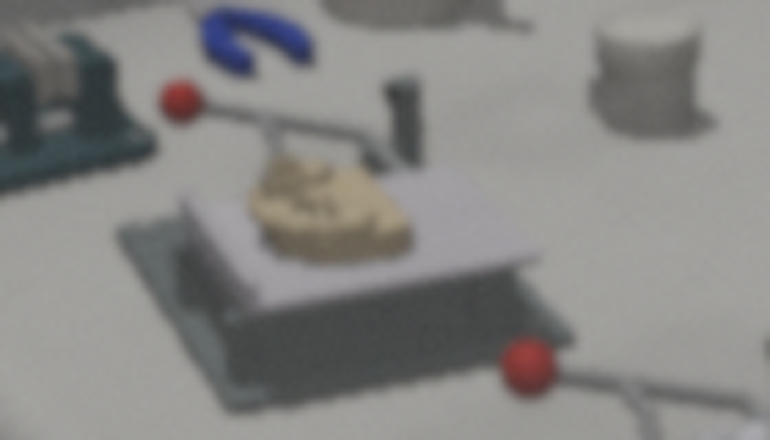

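```bash
python3 - <<'E'
from h import *
d=pickle.load(open('d0.pkl','rb'));S,D=d['scene'],d['side']
z1=lambda x,y:((x+.5)/5-.5+150,(y+.5)/5-.5+150)
z2=lambda x,y:((x+.5)/5.5-.5+160,(y+.5)/5.5-.5+165)
k,e=tri([ray(S,z1(305,145)),ray(D,z2(181,101))]);print('knob',k,e)
print('knob z=.063',onz(ray(S,z1(305,145)),.063),onz(ray(D,z2(181,101)),.063))
fl=onz(ray(S,z1(250,236)),.008);fr=onz(ray(S,z1(378,462)),.004);br=onz(ray(S,z1(648,368)),.006)
print(fl,fr,br,np.linalg.norm(fl-fr),np.linalg.norm(br-fr))
print('yaw',np.degrees(np.arctan2(*(br-fr)[[1,0]])),np.degrees(np.arctan2(*(fl-fr)[[1,0]]))-90)
fl2=onz(ray(D,z2(120,230)),.008);fr2=onz(ray(D,z2(232,410)),.004);br2=onz(ray(D,z2(572,340)),.006)
print(fl2,fr2,br2,'yaw',np.degrees(np.arctan2(*(br2-fr2)[[1,0]])),np.degrees(np.arctan2(*(fl2-fr2)[[1,0]]))-90)
# post top (z .058)
print('post',onz(ray(S,z1(488,102)),.058),onz(ray(D,z2(404,83)),.058))
print(tri([ray(S,z1(488,102)),ray(D,z2(404,83))]))
b,_=tri([ray(S,z1(460,150)),ray(D,z2(370,135))]);print('bar elbow',b)
from scipy.spatial.transform import Rotation as R
print(R.from_rotvec(d['s']['tcp_rot']).as_matrix().round(3))
E
```

```text
knob [ 0.46207194 -0.02597443  0.06700054] [np.float64(0.0007099048906051022), np.float64(0.0007099048906049637)]
knob z=.063 [ 0.46370189 -0.02133718  0.063     ] [ 0.46695404 -0.01683971  0.063     ]
[ 0.43623611 -0.0065748   0.008     ] [ 0.40921413 -0.16814745  0.004     ] [ 0.54195211 -0.19318887  0.006     ] 0.1638655154213545 0.1350942082177271
yaw -10.683464133065304 -9.494478448040681
[ 0.43928876 -0.00759327  0.008     ] [ 0.41136137 -0.1662911   0.004     ] [ 0.54302034 -0.19257983  0.006     ] yaw -11.29191027313817 -9.980626086941342
post [ 0.55909842 -0.03866416  0.058     ] [ 0.55941065 -0.04056935  0.058     ]
(array([ 0.56090316, -0.03692071,  0.05631849]), [np.float64(0.0005219661859005299), np.float64(0.0005219661859004017)])
bar elbow [ 0.53963548 -0.04326291  0.03950501]
[[ 0.221  0.975 -0.001]
 [ 0.975 -0.221 -0.002]
 [-0.002 -0.    -1.   ]]
```

>>> arm_command:
  steps: [-0.9,0.7,0,0,0,-0.4,0.5,-0.9,0.7,0,0,0,0,0.5,-0.9,0.7,0,0,0,0,0.5,-0.9,0.7,0,0,0,0,0.5,-0.9,0.7,0,0,0,0,0.5,-0.9,0.7,0,0,0,0,0.5,-0.9,0.7,0,0,0,0,0.5,-0.9,0.7,0,0,0,0,0.5,-0.9,0.7,0,0,0,0,0.5,-0.9,0.7,0,0,0,0,0.5]

```text
time: 1.4
tool_pos: [0.3061, 0.3531, 0.2088]
tcp_rot: [2.413, 2.012, -0.0]
wrist_force: [0.5, 0.7, 0.5]
width: 0.505
```

>>> arm_command:
  steps: [-1,0.6,0,0,0,0,0.5,-1,0.6,0,0,0,0,0.5,-1,0.6,0,0,0,0,0.5,-1,0.6,0,0,0,0,0.5,-1,0.6,0,0,0,0,0.5,-1,0.6,0,0,0,0,0.5,-1,0.6,0,0,0,0,0.5,-1,0.6,0,0,0,0,0.5,-1,0.6,0,0,0,0,0.5,-1,0.6,0,0,0,0,0.5]

```text
time: 2.65
tool_pos: [0.429, 0.0257, 0.2089]
tcp_rot: [-2.413, -2.011, 0.0]
wrist_force: [-0.3, 0.5, -0.1]
width: 0.503
```

```bash
cat >> h.py <<'E'
from scipy.spatial.transform import Rotation as R
def TT(s):
    T=np.eye(4);T[:3,:3]=R.from_rotvec(s['tcp_rot']).as_matrix();T[:3,3]=s['tool_pos'];return T
E
python3 - <<'E'
from workcell import bot
from h import *
s=bot.read_state();c=bot.read_camera('wrist');pickle.dump((s,c),open('d1.pkl','wb'))
cv2.imwrite('pics/w1.png',c['img'][:,:,::-1]);print(s['tool_pos'],s['joint_vel'].round(3));print(TT(s).round(3));r=reds(c['img']);print(r)
for q in r: print(onz(ray(c,q[0],TT(s)),.063))
E
```

```text
[0.42898306 0.02567795 0.20890773] [-0.624  0.157 -0.126  0.001 -0.036 -0.621]
[[ 0.18   0.984 -0.     0.429]
 [ 0.984 -0.18   0.     0.026]
 [ 0.    -0.    -1.     0.209]
 [ 0.     0.     0.     1.   ]]
[]
```

View pics/w1.png

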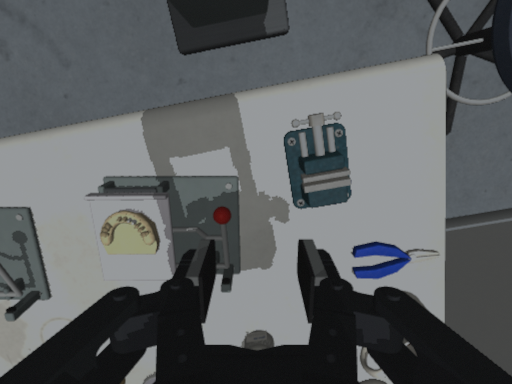

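>>> arm_command:
  steps: [-0.5,0,0.3,0,0,0,0.5,0,0,0,0,0,0,0.5,0,0,0,0,0,0,0.5,0,0,0,0,0,0,0.5]

```text
time: 3.2
tool_pos: [0.4262, 0.0127, 0.2002]
tcp_rot: [2.412, 2.013, 0.001]
wrist_force: [-0.6, 0.1, -0.2]
width: 0.496
```

```bash
python3 - <<'E'
from workcell import bot
from h import *
s=bot.read_state();c=bot.read_camera('wrist');pickle.dump((s,c),open('d2.pkl','wb'))
cv2.imwrite('pics/w2.png',cv2.resize(c['img'][140:300,100:340],None,fx=3.3,fy=3.3,interpolation=2)[:,:,::-1]);print(s['tool_pos'],s['joint_vel'].round(3),s['q'].round(2));print(TT(s).round(3))
a=c['img'].astype(int);m=(a[...,0]>1.8*a[...,1])&(a[...,0]>1.8*a[...,2])&(a[...,0]>60)
n,l,st,ce=cv2.connectedComponentsWithStats(m.astype(np.uint8))
for i in range(1,n):
  if st[i,4]>15: print(st[i],ce[i],onz(ray(c,ce[i],TT(s)),.063))
E
```

```text
[0.42622126 0.01269731 0.2002394 ] [ 0.     0.001 -0.005 -0.002 -0.001 -0.001] [-0.03 -0.22  2.11  0.    1.25 -1.42]
[[ 0.179  0.984  0.     0.426]
 [ 0.984 -0.179  0.     0.013]
 [ 0.     0.    -1.     0.2  ]
 [ 0.     0.     0.     1.   ]]
[225 211  17  16 221] [232.79638009 218.71040724] [ 0.46630185 -0.02094885  0.063     ]
```

View pics/w2.png

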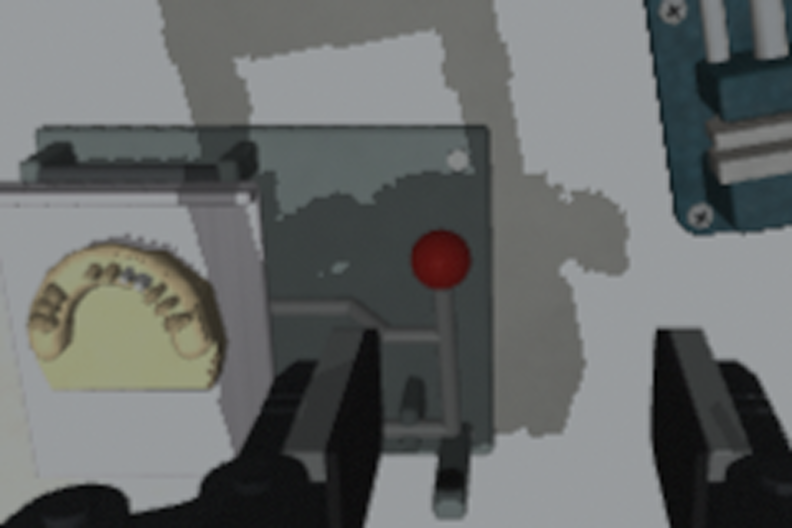

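>>> arm_command:
  steps: [-0.44,0.74,0,0,0,0,0.5,-0.43,0.74,0,0,0,0,0.5,0,0,0.8,0,0,0,0.5,0,0,0.8,0,0,0,0.5,0,0,0.8,0,0,0,0.5,0,0,0.8,0,0,0,0.5,0,0,0,0,0,0,0.5,0,0,0,0,0,0,0.5]

```text
time: 4.25
tool_pos: [0.4659, -0.0214, 0.105]
tcp_rot: [2.412, 2.012, 0.001]
wrist_force: [-0.6, 0.0, 0.2]
width: 0.5
```

```bash
python3 - <<'E'
from workcell import bot
from h import *
s=bot.read_state();c=bot.read_camera('wrist');pickle.dump((s,c),open('d3.pkl','wb'))
cv2.imwrite('pics/w3.png',c['img'][:,:,::-1]);print(s['tool_pos'],s['wrist_force'])
a=c['img'].astype(int);m=(a[...,0]>1.8*a[...,1])&(a[...,0]>1.8*a[...,2])&(a[...,0]>50)
n,l,st,ce=cv2.connectedComponentsWithStats(m.astype(np.uint8))
for i in range(1,n):
  if st[i,4]>15:
    p=onz(ray(c,ce[i],TT(s)),.063); print(st[i],ce[i],p,'tool units',(np.linalg.inv(TT(s))@np.append(p,1))[:3]/.03)
E
```

```text
[ 0.46593857 -0.02140793  0.10501119] [-0.61323764  0.02156802  0.18507593]
[246 197  26  26 546] [258.49084249 209.44505495] [ 0.46569363 -0.02040128  0.063     ] tool units [ 0.0313811  -0.01569729  1.40035937]
```

View pics/w3.png

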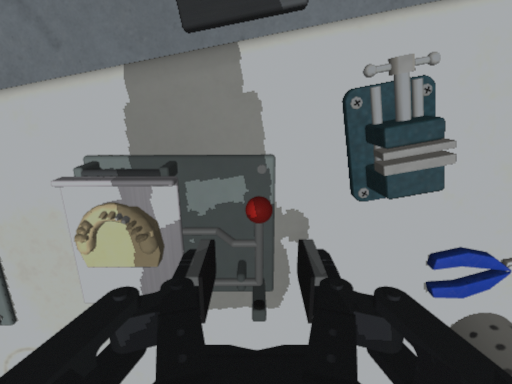

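>>> arm_command:
  steps: [0.03,0,0.7,0,0,0,0.5,0,0,0.67,0,0,0,0.5,0,0,0,0,0,0,0.4,0,0,0,0,0,0,0,0,0,0,0,0,0,0,0,0,0,0,0,0,0,0,0,0,0,0,0,0]
  squeeze: 35

```text
time: 5.18
tool_pos: [0.4657, -0.0208, 0.0634]
tcp_rot: [2.413, 2.011, 0.001]
wrist_force: [0.6, -0.4, 0.4]
width: -0.0
```

```bash
python3 - <<'E'
from workcell import bot
from h import *
s=bot.read_state();c=bot.read_camera('scene')
cv2.imwrite('pics/s4.png',cv2.resize(c['img'][120:280,140:340],None,fx=3.7,fy=3.7,interpolation=2)[:,:,::-1]);print(s['tool_pos'],s['wrist_force'],s['width'])
# plan
e=np.array([.984,-.18,0]);t=0.349
for q in [0,.2,.4,.6,.8,1.0,1.2,1.35,1.48]:
  a=q+t; dx=85*(-np.cos(a)+np.cos(t));dz=85*(np.sin(a)-np.sin(t)); print(q,'ty %.2f tz %.2f'%(dx/30,-dz/30))
E
```

```text
[ 0.46567173 -0.02077554  0.06337079] [ 0.59775222 -0.36032609  0.44414443] -0.00027626957629054767
0 ty 0.00 tz -0.00
0.2 ty 0.25 tz -0.51
0.4 ty 0.59 tz -0.96
0.6 ty 1.01 tz -1.33
0.8 ty 1.50 tz -1.62
1.0 ty 2.04 tz -1.80
1.2 ty 2.60 tz -1.86
1.35 ty 3.02 tz -1.84
1.48 ty 3.39 tz -1.77
```

View pics/s4.png

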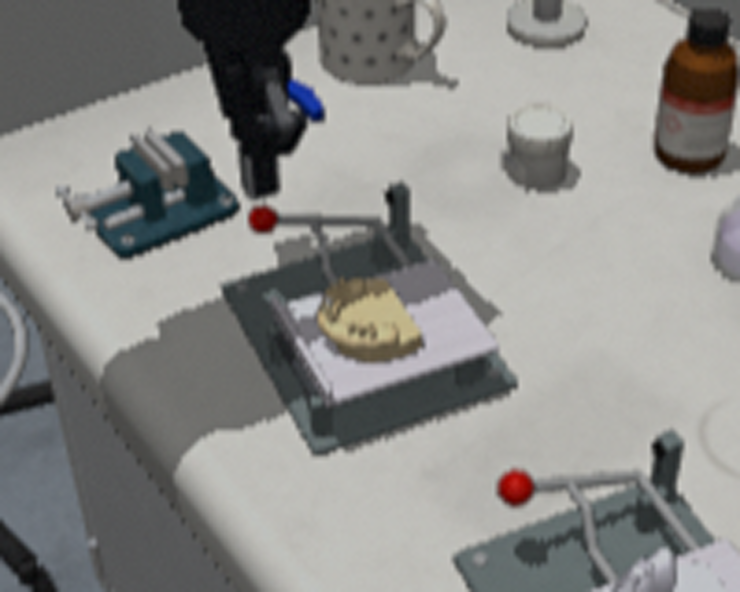

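```bash
python3 - <<'E'
from workcell import bot
from h import *
s2,c2=pickle.load(open('d2.pkl','rb'));s3,c3=pickle.load(open('d3.pkl','rb'));d=pickle.load(open('d0.pkl','rb'));S=d['scene']
r2=ray(c2,(232.8,218.7),TT(s2));r3=ray(c3,(258.49,209.45),TT(s3))
print(tri([r2,r3]));print(tri([r2,r3,ray(S,(210.5,178.4))]));print(tri([r3,ray(S,(210.5,178.4)),ray(d['side'],(192.5,182.9))]))
s=bot.read_state();T=TT(s)
for z in(-.005,0,.014):print(z,proj(S,(T@[0,0,z,1])[:3]))
print(onz(ray(S,(210.6,171.5)),.049))
for n in('side','wrist'):
  c=bot.read_camera(n);im=c['img'] if n=='wrist' else cv2.resize(c['img'][120:260,140:320],None,fx=4,fy=4,interpolation=2)
  cv2.imwrite(f'pics/{n}5.png',im[:,:,::-1])
E
```

```text
(array([ 0.46363547, -0.02000029,  0.06928107]), [np.float64(0.00023025099391378988), np.float64(0.0002302509939138636)])
(array([ 0.46518927, -0.0205157 ,  0.06331684]), [np.float64(0.0009703538052075572), np.float64(0.0003932371255485766), np.float64(0.001295645902818032)])
(array([ 0.46479967, -0.02050397,  0.06402364]), [np.float64(0.0005192611185266833), np.float64(0.0013305869483809846), np.float64(0.000873271870918425)])
-0.005 [210.99161113 176.49188679]
0 [211.13653296 178.12082833]
0.014 [211.53691161 182.62114017]
[0.4866652  0.01928441 0.049     ]
```

View pics/side5.png

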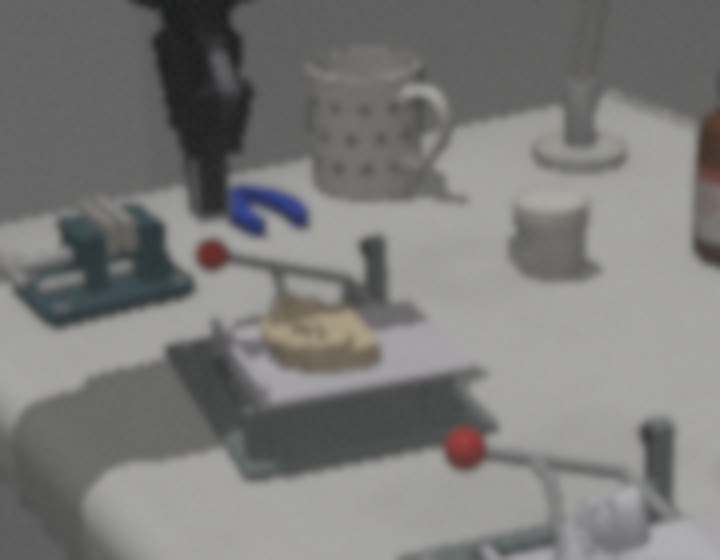

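View pics/wrist5.png

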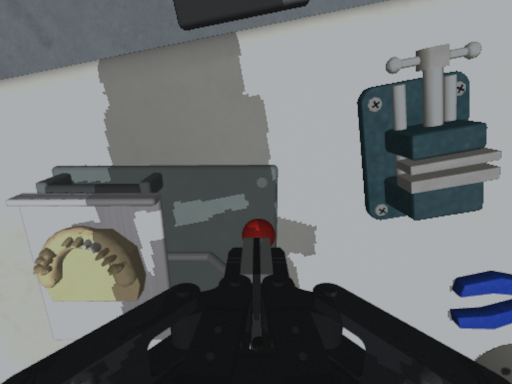

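```bash
python3 - <<'E'
from workcell import bot
from h import *
d=pickle.load(open('d0.pkl','rb'));S=d['scene']
print('tip',tri([ray(S,(210.6,171.5)),ray(d['side'],(192,173.3))]))
s=bot.read_state();T=TT(s);c=bot.read_camera('wrist')
for z in(-.03,-.005,0,.014):print(z,proj(c,(T@[0,0,z,1])[:3],T))
print(c['T_tool_cam'])
a=c['img'].astype(int);m=(a[...,0]>1.8*a[...,1])&(a[...,0]>1.8*a[...,2])&(a[...,0]>50)
n,l,st,ce=cv2.connectedComponentsWithStats(m.astype(np.uint8));print(st[1:])
print(s['tool_pos'],s['q'],s['wrist_force'],s['torque'],s['width'])
cv2.imwrite('pics/w6.png',cv2.resize(c['img'][190:340,180:340],None,fx=4,fy=4,interpolation=2)[:,:,::-1])
E
```

```text
tip (array([ 0.46053158, -0.03127182,  0.0922475 ]), [np.float64(0.0003115219113464188), np.float64(0.00031152191134652926)])
-0.03 [257.63549789 259.85959098]
-0.005 [257.44745825 238.17321808]
0 [257.4157876  234.52068235]
0.014 [257.33536794 225.24598461]
[[ 9.99999932e-01  2.86396166e-04 -2.32849935e-04 -7.25942034e-04]
 [-2.02643036e-04  9.53249122e-01  3.02185491e-01 -7.72560120e-02]
 [ 3.08508762e-04 -3.02185423e-01  9.53249115e-01 -1.65535649e-01]
 [ 0.00000000e+00  0.00000000e+00  0.00000000e+00  1.00000000e+00]]
[[242 219  33  27 529]]
[ 0.46540015 -0.0207384   0.06305025] [-9.79808273e-02  1.10586957e-02  2.18125345e+00 -3.84580187e-05
  9.49196333e-01 -1.48786724e+00] [-0.37324147  0.77090553 -0.01746885] [ 0.03712085 -0.00409352 -0.04877885] 0.0013956967189603245
```

View pics/w6.png

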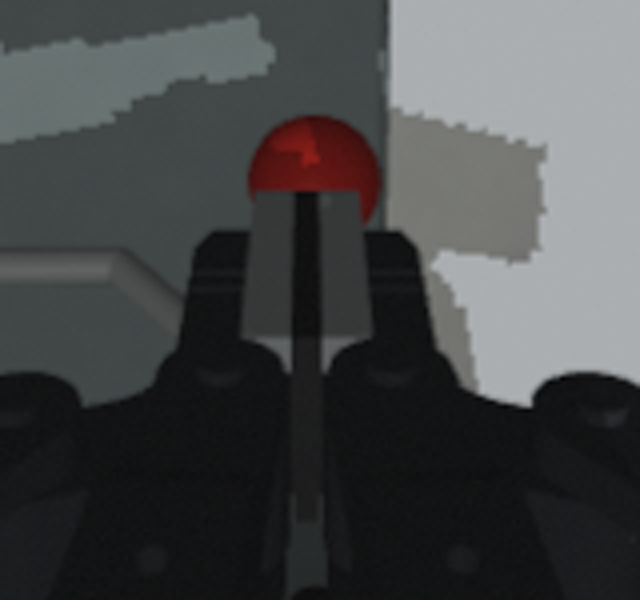

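>>> arm_command:
  steps: [0,0,0,0,0,0,0.5,0,0,0,0,0,0,0.5,0,0,0,0,0,0,0.5,0,0,0.35,0,0,0,0.5,0,0,0.35,0,0,0,0.5,0,0,0,0,0,0,0.5]

```text
time: 6.12
tool_pos: [0.4638, -0.0206, 0.0403]
tcp_rot: [-2.411, -2.01, 0.004]
wrist_force: [0.7, -0.2, -0.9]
width: 0.499
```

```bash
cat > look.py <<'E'
import sys
from workcell import bot
from h import *
s=bot.read_state();print(s['time'],s['tool_pos'].round(4),s['wrist_force'].round(1),round(s['width'],3))
k=sys.argv[1]
a=bot.read_camera('scene')['img'][110:270,140:310];b=bot.read_camera('wrist')['img']
a=cv2.resize(a,(408,384),interpolation=2);b=cv2.resize(b[100:340,110:360],(391,384))
cv2.imwrite(f'pics/{k}.png',np.hstack([a,b])[:,:,::-1])
E
python3 look.py l1
```

```text
6.125 [ 0.4638 -0.0206  0.0403] [ 0.7 -0.2 -0.9] 0.499
```

View pics/l1.png

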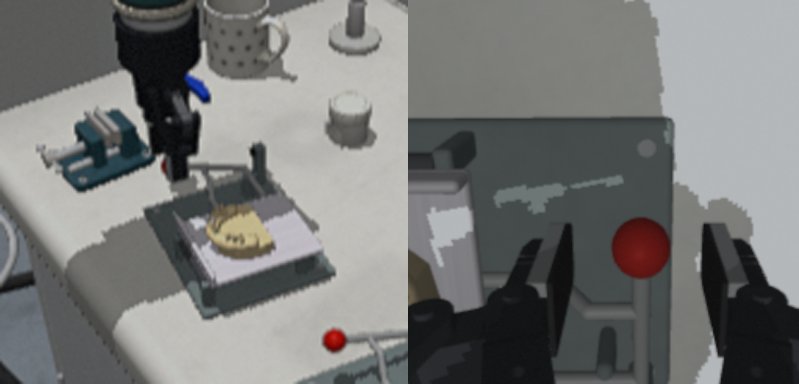

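>>> arm_command:
  steps: [0,0.05,0.25,0,0,0,0.5,0,0,0.25,0,0,0,0.5,0,0,0,0,0,0,0.5]

```text
time: 6.6
tool_pos: [0.466, -0.0209, 0.026]
tcp_rot: [-2.412, -2.011, 0.002]
wrist_force: [-0.1, 0.2, -0.2]
width: 0.5
```

```bash
python3 look.py l2
```

```text
6.6 [ 0.466  -0.0209  0.026 ] [-0.1  0.2 -0.2] 0.5
```

View pics/l2.png

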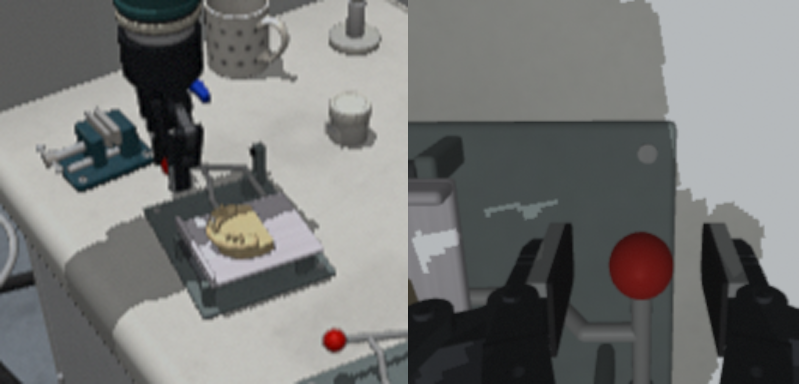

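>>> arm_command:
  steps: [0,0,0.05,0,0,0,0.35,0,0,0,0,0,0,0.0,0,0,0,0,0,0,0,0,0,0,0,0,0,0,0,0,0,0,0,0,0]
  squeeze: 40

```text
time: 7.32
tool_pos: [0.4671, -0.02, 0.0258]
tcp_rot: [-2.413, -2.01, -0.002]
wrist_force: [-0.1, 3.9, 1.1]
width: 0.201
```

```bash
python3 look.py l3
```

```text
7.325 [ 0.4671 -0.02    0.0258] [-0.1  3.9  1.1] 0.201
```

View pics/l3.png

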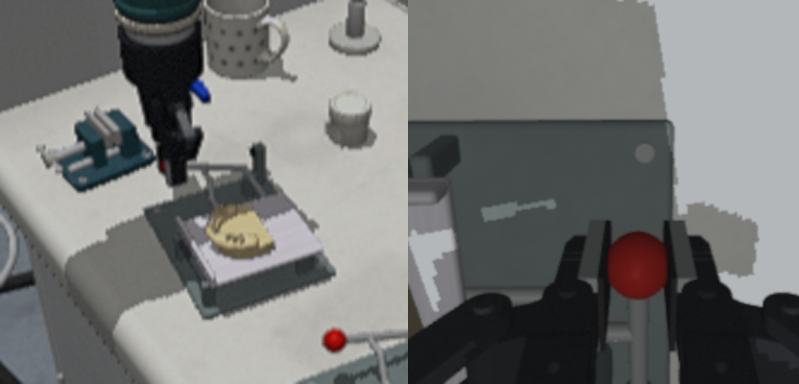

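>>> arm_command:
  steps: [0.0,0.11,-0.26,0,0,0,0,0,0.14,-0.25,0,0,0,0,0,0.16,-0.235,0,0,0,0,0,0.18,-0.215,0,0,0,0,0,0,0,0,0,0,0]

```text
time: 8.05
tool_pos: [0.484, -0.023, 0.054]
tcp_rot: [-2.412, -2.01, -0.001]
wrist_force: [0.3, 5.1, -4.2]
width: 0.203
```

```bash
python3 look.py l4
```

```text
8.05 [ 0.484 -0.023  0.054] [ 0.3  5.1 -4.2] 0.203
```

View pics/l4.png

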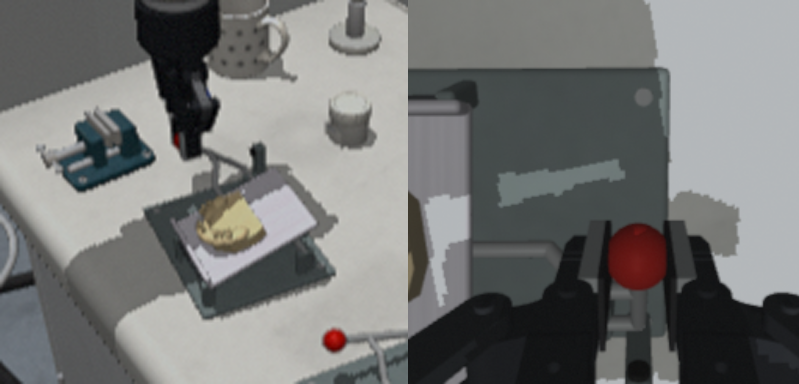

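>>> arm_command:
  steps: [0.02,0.2,-0.195,0,0,0,0,0.02,0.22,-0.175,0,0,0,0,0,0.24,-0.155,0,0,0,0,0,0.25,-0.135,0,0,0,0,0,0.265,-0.105,0,0,0,0,0,0.275,-0.075,0,0,0,0,0,0,0,0,0,0,0]

```text
time: 9.02
tool_pos: [0.529, -0.0316, 0.081]
tcp_rot: [2.411, 2.01, 0.001]
wrist_force: [0.6, 0.1, 1.0]
width: -0.003
```

```bash
python3 look.py l5
```

```text
9.025 [ 0.529  -0.0316  0.081 ] [0.6 0.1 1. ] -0.003
```

View pics/l5.png

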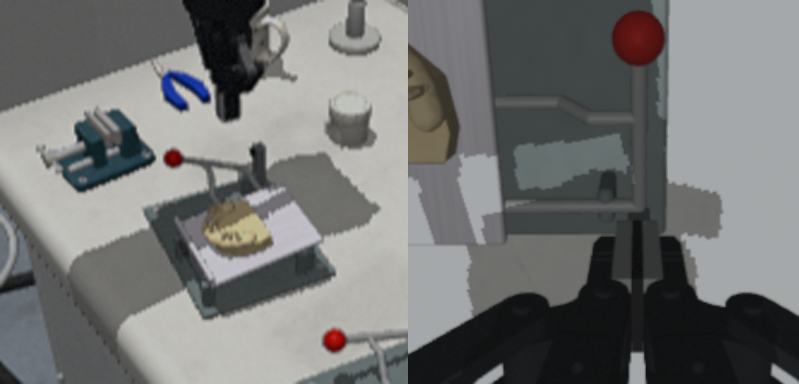

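>>> arm_command:
  steps: [0,-0.4,-0.8,0,0,0,0.2,0,-0.9,0,0,0,0,0.5,0,-0.85,0,0,0,0,0.5,0,0,0,0,0,0,0.5,0,0,0,0,0,0,0.5]
  squeeze: 100

```text
time: 9.75
tool_pos: [0.4648, -0.0195, 0.1042]
tcp_rot: [2.412, 2.011, 0.002]
wrist_force: [-0.1, 0.2, 0.1]
width: 0.502
```

```bash
python3 look.py l6; python3 - <<'E'
from workcell import bot
from h import *
s=bot.read_state();c=bot.read_camera('wrist')
a=c['img'].astype(int);m=(a[...,0]>1.8*a[...,1])&(a[...,0]>1.8*a[...,2])&(a[...,0]>50)
n,l,st,ce=cv2.connectedComponentsWithStats(m.astype(np.uint8))
for i in range(1,n):
  if st[i,4]>15:
    p=onz(ray(c,ce[i],TT(s)),.064); print(st[i],ce[i],p,'tool units',(np.linalg.inv(TT(s))@np.append(p,1))[:3]/.03)
E
```

```text
9.75 [ 0.4648 -0.0195  0.1042] [-0.1  0.2  0.1] 0.502
[243 199  27  26 559] [256.08586762 211.5706619 ] [ 0.46528674 -0.02034834  0.064     ] tool units [-0.02724141  0.01430039  1.33320917]
```

View pics/l6.png

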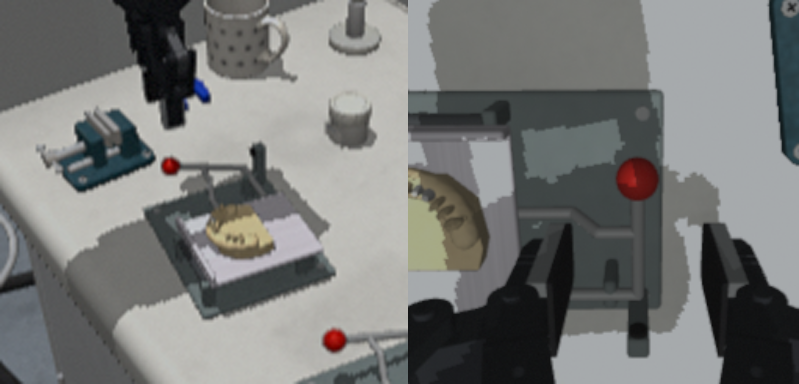

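>>> arm_command:
  steps: [-0.03,0.01,0.6,0,0,0,0.5,0,0,0.6,0,0,0,0.5,0,0,0.6,0,0,0,0.5,0,0,0.6,0,0,0,0.5,0,0,0.5,0,0,0,0.5,0,0,0,0,0,0,0.4,0,0,0,0,0,0,0,0,0,0,0,0,0,0,0,0,0,0,0,0,0,0,0,0,0,0,0,0]
  squeeze: 100

```text
time: 11.15
tool_pos: [0.4645, -0.0195, 0.017]
tcp_rot: [2.413, 2.011, 0.002]
wrist_force: [2.4, 5.3, -1.3]
width: 0.18
```

```bash
python3 look.py l7
```

```text
11.15 [ 0.4645 -0.0195  0.017 ] [ 2.4  5.3 -1.3] 0.18
```

View pics/l7.png

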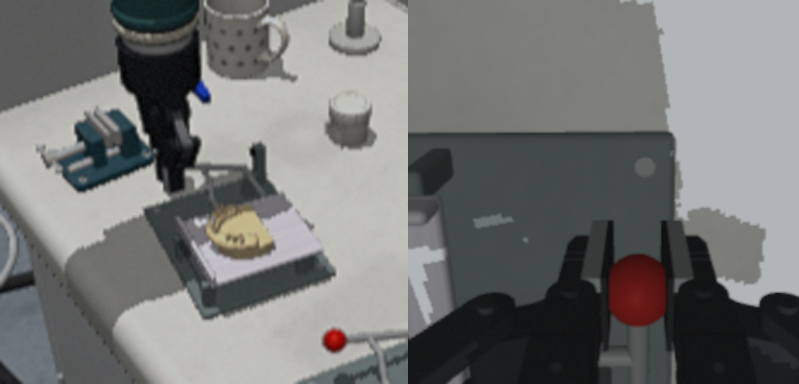

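>>> arm_command:
  steps: [0.02,0.11,-0.26,0,0,0,0,0.02,0.14,-0.25,0,0,0,0,0,0.16,-0.235,0,0,0,0,0,0.18,-0.215,0,0,0,0,0,0.2,-0.195,0,0,0,0]

```text
time: 11.88
tool_pos: [0.4832, -0.0228, 0.0505]
tcp_rot: [-2.409, -2.006, 0.01]
wrist_force: [-8.4, 1.3, 0.2]
width: 0.181
```

```bash
python3 look.py l8
```

```text
11.875 [ 0.4832 -0.0228  0.0505] [-8.4  1.3  0.2] 0.181
```

View pics/l8.png

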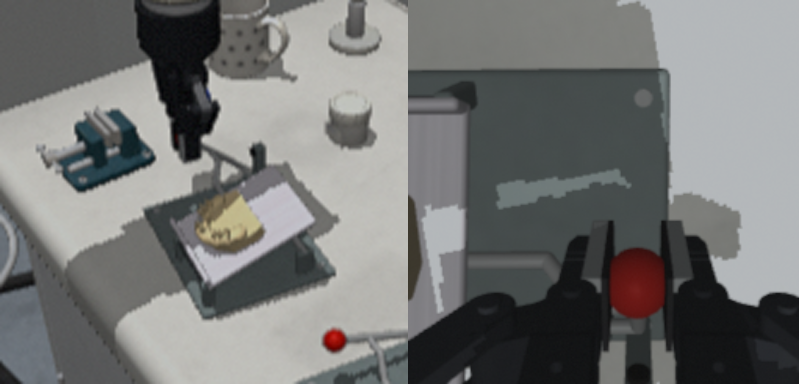

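>>> arm_command:
  steps: [0,0,0,0,0,0,0]

```text
time: 12.1
tool_pos: [0.4823, -0.0225, 0.052]
tcp_rot: [-2.407, -2.005, 0.012]
wrist_force: [-17.8, 3.8, 15.7]
width: 0.181
```

>>> arm_command:
  steps: [0,0,0,0,0,0,0]
  squeeze: 60

```text
time: 12.22
tool_pos: [0.4824, -0.0225, 0.052]
tcp_rot: [-2.407, -2.005, 0.012]
wrist_force: [-17.4, 3.7, 15.1]
width: 0.177
```

```bash
python3 - <<'E'
from workcell import bot
from h import *
s=bot.read_state();print(s['wrist_force'],s['torque'],s['tool_pos'],s['joint_vel'].round(3),s['joint_torque'].round(1))
c=bot.read_camera('side');d=pickle.load(open('d0.pkl','rb'))
cv2.imwrite('pics/sd9.png',cv2.resize(c['img'][120:250,150:310],None,fx=4.5,fy=4.5,interpolation=2)[:,:,::-1])
E
```

```text
[-17.35811383   3.70465963  15.1110045 ] [ 0.84891579  2.78802809 -0.21973984] [ 0.48236919 -0.02254604  0.05202715] [ 0.002 -0.001  0.003 -0.    -0.    -0.001] [ -0.9 -30.3 -36.3  -0.8  -6.   -0.2]
```

View pics/sd9.png

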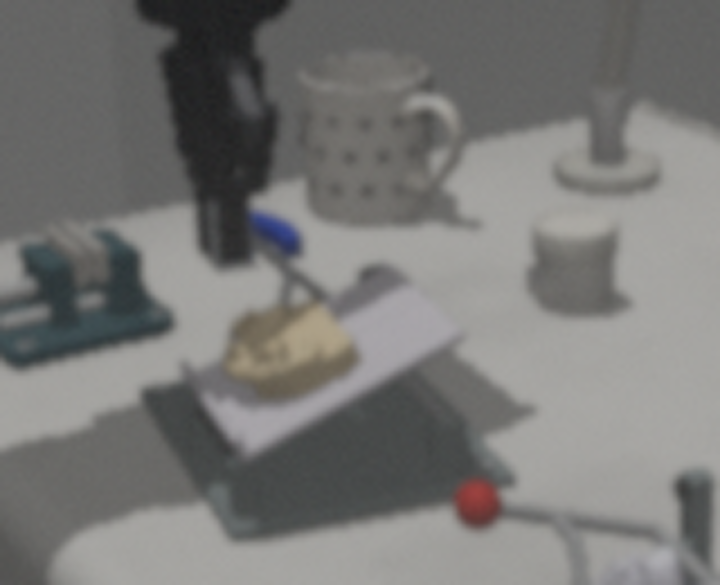

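>>> arm_command:
  steps: [0,0,-0.1,0,0,0,0,0,0,0,0,0,0,0]
  squeeze: 100

```text
time: 12.52
tool_pos: [0.4853, -0.0231, 0.055]
tcp_rot: [-2.411, -2.008, 0.005]
wrist_force: [-8.6, 1.2, 3.4]
width: 0.18
```

```bash
python3 look.py l10
```

```text
12.525 [ 0.4853 -0.0231  0.055 ] [-8.6  1.2  3.4] 0.18
```

View pics/l10.png

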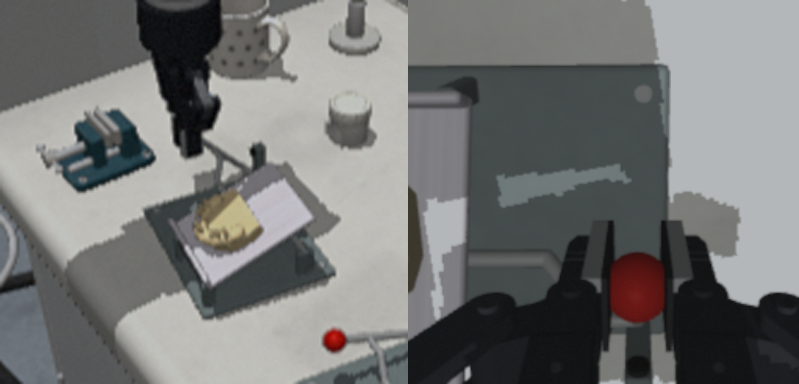

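>>> arm_command:
  steps: [0,0.17,-0.22,0,0,0,0,0,0.2,-0.2,0,0,0,0,0,0,0,0,0,0,0]

```text
time: 13.0
tool_pos: [0.4984, -0.0253, 0.0704]
tcp_rot: [-2.413, -2.009, 0.002]
wrist_force: [-14.7, 1.1, 18.4]
width: 0.174
```

```bash
python3 look.py l11;python3 - <<'E'
from workcell import bot
from h import *
c=bot.read_camera('side');s=bot.read_state()
cv2.imwrite('pics/sd11.png',cv2.resize(c['img'][100:250,150:310],None,fx=4,fy=4,interpolation=2)[:,:,::-1])
w=bot.read_camera('wrist');cv2.imwrite('pics/w11.png',cv2.resize(w['img'][190:340,180:340],None,fx=4,fy=4,interpolation=2)[:,:,::-1])
E
```

```text
13.0 [ 0.4984 -0.0253  0.0704] [-14.7   1.1  18.4] 0.174
```

View pics/sd11.png

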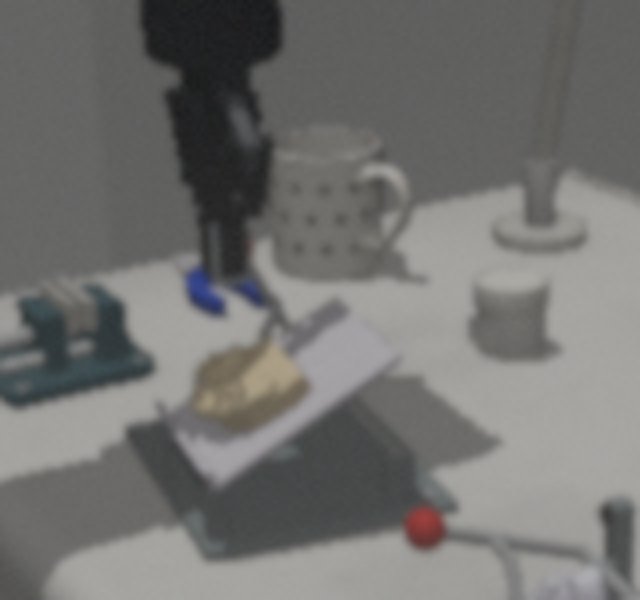

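View pics/w11.png

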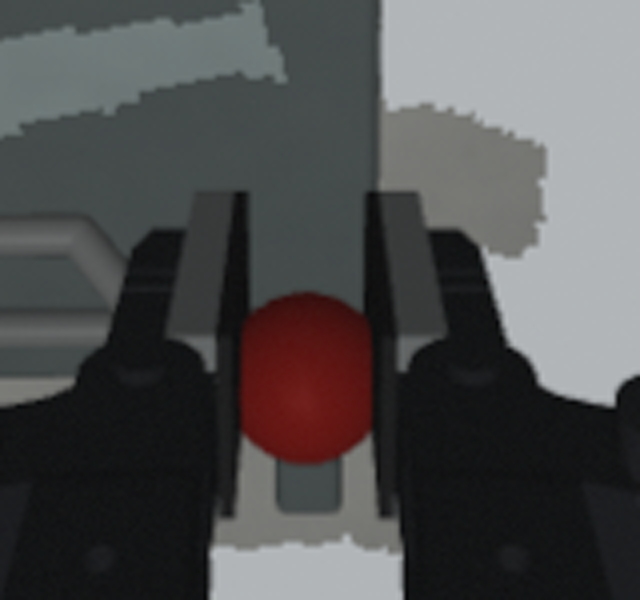

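View pics/l11.png

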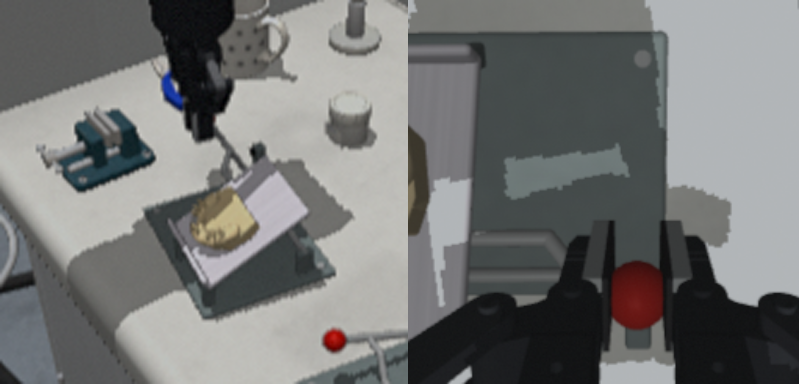

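```bash
cat > arc.py <<'E'
from workcell import bot
from h import *
from scipy.optimize import brentq
s=bot.read_state();T=TT(s);c=bot.read_camera('wrist')
a=c['img'].astype(int);m=(a[...,0]>1.8*a[...,1])&(a[...,0]>1.8*a[...,2])&(a[...,0]>40)
n,l,st,ce=cv2.connectedComponentsWithStats(m.astype(np.uint8));i=1+st[1:,4].argmax()
b=st[i];v=b[1]+(b[3]-1)/2;print('bbox',b,ce[i])
K0=np.array([.4652,-.0205,.063]);e=np.array([np.cos(np.radians(10.4)),-np.sin(np.radians(10.4)),0])
P=K0+e*.0799;P[2]=.034
f=lambda q:P-e*.085*np.cos(q+.349)+np.array([0,0,.085*np.sin(q+.349)])
print('tool',s['tool_pos'].round(4),'F',s['wrist_force'].round(1),'M',s['torque'].round(2),'w',round(s['width'],3),'t',s['time'])
for q in np.arange(0,1.6,.1):
    p=f(q);u=proj(c,p,T);
    if abs(u[1]-v)<30: print(round(q,2),'row',u.round(1),'want',v,'ball in tool mm',((np.linalg.inv(T)@np.append(p,1))[:3]*1e3).round(1))
E
python3 arc.py
```

```text
bbox [ 240  263   33   43 1224] [256.01062092 284.16911765]
tool [ 0.4981 -0.0253  0.0704] F [-14.4   2.4  17.8] M [ 0.51  2.33 -0.5 ] w 0.174 t 13.2
0.6 row [255.1 257.3] want 284.0 ball in tool mm [ -1.3  -2.9 -32.7]
0.7 row [255.1 275.2] want 284.0 ball in tool mm [ -1.3   4.2 -37.3]
0.8 row [255.1 293.3] want 284.0 ball in tool mm [ -1.3  11.8 -41.2]
0.9 row [255.1 311.4] want 284.0 ball in tool mm [ -1.2  19.7 -44.3]
```

>>> arm_command:
  steps: [0,0,-0.1,0,0,0,0,0,0,0,0,0,0,0]

```text
time: 13.5
tool_pos: [0.4985, -0.0253, 0.0709]
tcp_rot: [-2.414, -2.01, 0.0]
wrist_force: [-6.5, 0.4, 3.1]
width: 0.177
```

```bash
python3 arc.py
```

```text
bbox [ 240  263   33   43 1216] [256.00904605 283.98684211]
tool [ 0.4985 -0.0253  0.0709] F [-6.5  0.4  3.1] M [ 0.39  1.21 -0.49] w 0.177 t 13.5
0.6 row [255.1 256.3] want 284.0 ball in tool mm [ -1.2  -3.3 -32.2]
0.7 row [255.1 274. ] want 284.0 ball in tool mm [ -1.2   3.9 -36.8]
0.8 row [255.1 292.1] want 284.0 ball in tool mm [ -1.2  11.4 -40.7]
0.9 row [255.1 310.1] want 284.0 ball in tool mm [ -1.2  19.4 -43.8]
```

>>> arm_command:
  steps: [0,0.3,-0.12,0,0,0,0,0,0,0,0,0,0,0]

```text
time: 13.8
tool_pos: [0.5097, -0.0271, 0.0756]
tcp_rot: [2.412, 2.009, 0.005]
wrist_force: [-2.7, -0.2, 6.0]
width: 0.151
```

```bash
python3 arc.py
```

```text
bbox [ 242  267   29   42 1098] [255.95264117 287.46539162]
tool [ 0.5097 -0.0271  0.0756] F [-2.7 -0.2  6. ] M [ 0.67  0.66 -0.62] w 0.151 t 13.8
0.8 row [254.5 266.5] want 287.5 ball in tool mm [ -1.6   0.3 -35.9]
0.9 row [254.5 284.2] want 287.5 ball in tool mm [ -1.5   8.2 -39. ]
1.0 row [254.5 301.5] want 287.5 ball in tool mm [ -1.5  16.4 -41.2]
```

>>> arm_command:
  steps: [0,0.25,-0.06,0,0,0,0.14,0,0.25,-0.04,0,0,0,0.14,0,0,0,0,0,0,0.14]
  squeeze: 40

```text
time: 14.22
tool_pos: [0.525, -0.0303, 0.078]
tcp_rot: [2.409, 2.01, 0.005]
wrist_force: [0.4, -0.4, 0.6]
width: 0.142
```

```bash
python3 arc.py; python3 look.py l12
```

```text
bbox [ 237  298   39   42 1169] [256.30624465 319.38836612]
tool [ 0.525  -0.0303  0.078 ] F [ 0.4 -0.4  0.6] M [-0.02  0.05 -0.06] w 0.142 t 14.225
1.2 row [255.2 303.2] want 318.5 ball in tool mm [ -1.2  17.7 -40.8]
1.3 row [255.1 317.3] want 318.5 ball in tool mm [ -1.2  26.2 -40.6]
1.4 row [255.1 329.5] want 318.5 ball in tool mm [ -1.3  34.6 -39.4]
1.5 row [255.2 339.7] want 318.5 ball in tool mm [ -1.3  42.8 -37.5]
14.275 [ 0.5239 -0.03    0.0774] [ 0.1 -0.3  0.4] 0.138
```

View pics/l12.png

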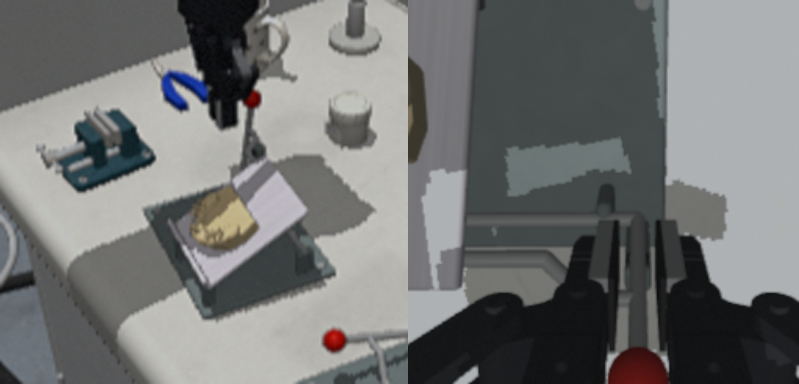

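>>> arm_command:
  steps: [0,0,0,0,0,0,0.14,0,0,0,0,0,0,0.14,0,0,0,0,0,0,0.14]

```text
time: 14.75
tool_pos: [0.5219, -0.0295, 0.0762]
tcp_rot: [-2.413, -2.012, 0.0]
wrist_force: [-0.6, -0.4, -0.1]
width: 0.139
```

```bash
python3 arc.py; python3 look.py l13
```

```text
bbox [238 327  37  24 644] [256.37732919 339.10248447]
tool [ 0.5219 -0.0295  0.0762] F [-0.6 -0.4 -0.1] M [ 0.01  0.01 -0.02] w 0.139 t 14.75
1.2 row [254.8 311. ] want 338.5 ball in tool mm [ -1.4  20.7 -42.8]
1.3 row [254.8 325.1] want 338.5 ball in tool mm [ -1.4  29.2 -42.5]
1.4 row [254.8 337.2] want 338.5 ball in tool mm [ -1.4  37.6 -41.4]
1.5 row [254.9 347.3] want 338.5 ball in tool mm [ -1.4  45.9 -39.5]
14.8 [ 0.5219 -0.0295  0.0762] [-0.5 -0.6 -0.9] 0.14
```

View pics/l13.png

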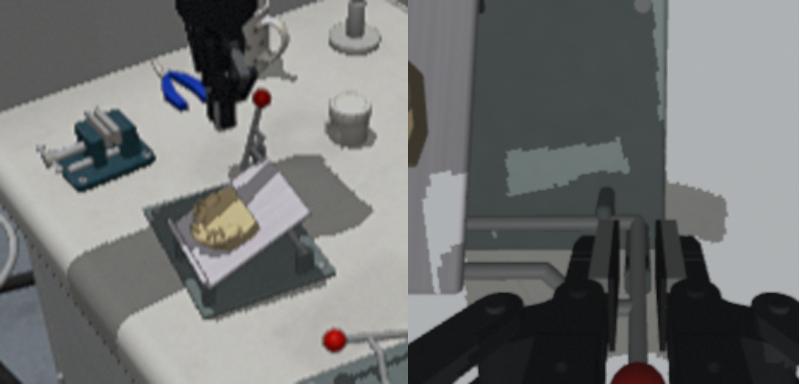

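>>> arm_command:
  steps: [0,-0.4,0,0,0,0,0.14,0,-0.7,0,0,0,0,0.14,0,-0.8,-0.3,0,0,0,0.14,0,-0.2,-0.9,0,0,0,0.14,0,0,-0.9,0,0,0,0.14,0,0,0,0,0,0,0.14,0,0,0,0,0,0,0.14]

```text
time: 15.78
tool_pos: [0.4592, -0.0181, 0.1386]
tcp_rot: [-2.413, -2.011, 0.001]
wrist_force: [-0.4, 0.6, 0.1]
width: 0.138
```

```bash
python3 - <<'E'
from workcell import bot
from h import *
s=bot.read_state();print(s['time'],s['tool_pos'],s['joint_vel'].round(3),s['wrist_force'].round(1))
c=bot.read_camera('scene');d=bot.read_camera('side')
K0=np.array([.4652,-.0205,.063]);e=np.array([np.cos(np.radians(10.4)),-np.sin(np.radians(10.4)),0])
P=K0+e*.0799;P[2]=.034
print(reds(c['img']))
for im in(d['img'],c['img']):
  a=im.astype(int);m=(a[...,0]>1.7*a[...,1])&(a[...,0]>1.7*a[...,2])&(a[...,0]>60)
  n,l,st,ce=cv2.connectedComponentsWithStats(m.astype(np.uint8));print([(ce[i].round(1),st[i,4]) for i in range(1,n) if st[i,4]>10])
for q in(1.2,1.3,1.4,1.48,1.55):
  p=P-e*.085*np.cos(q+.349)+np.array([0,0,.085*np.sin(q+.349)]);print(q,proj(c,p).round(1),proj(d,p).round(1))
a=cv2.resize(c['img'][110:360,140:400],(400,384));b=cv2.resize(d['img'][110:320,150:370],(400,384))
cv2.imwrite('pics/f1.png',np.hstack([a,b])[:,:,::-1])
E
```

```text
15.775 [ 0.45919397 -0.01812376  0.13860209] [-0.     0.018  0.011 -0.     0.001  0.   ] [-0.4  0.6  0.1]
[([248.5, 149.4], [6, 4, 18]), ([279.0, 251.2], [9, 8, 56])]
[(array([233.9, 154.5]), np.int32(27)), (array([489.1, 200.5]), np.int32(15)), (array([255.6, 230.8]), np.int32(57))]
[(array([329. , 136.2]), np.int32(82)), (array([327.6, 147.5]), np.int32(55)), (array([248.7, 150.6]), np.int32(36)), (array([482.2, 212.7]), np.int32(27)), (array([278.9, 251.3]), np.int32(66))]
1.2 [240.1 151.3] [224.3 155.5]
1.3 [243.4 150.5] [227.8 155.1]
1.4 [246.6 150.1] [231.3 155. ]
1.48 [249.1 149.9] [234.1 155.3]
1.55 [251.3 150. ] [236.4 155.7]
```

View pics/f1.png

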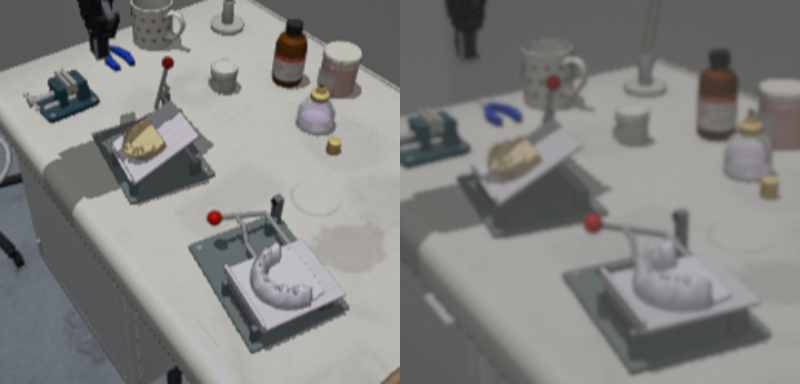

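The knob images at (248.7, 150.6) in scene and (233.9, 154.5) in side. These match the predictions for 1.48 rad, (249.1, 149.9) and (234.1, 155.3). The board stays tilted with the cast on it, the tray rest is folded with its knob unmoved, and the arm is clear.

```bash
python3 -c "
from workcell import bot
print(bot.finish_job())"
```

```text
the job is handed in; nothing more can be done
None
```

The rest with the tan cast is propped up: its bar is at the stop and the board stays tilted with nothing touching it. I handed the job in at about 15.8 s.

**How it went:**
- **Fingertips:** they sit about 28 mm behind the reported TCP, not 14 mm ahead of it as stated. My first close shut on air above the knob, so I corrected the depth.
- **First swing:** I gripped at 40 N, the ball slipped out partway and the bar fell back to folded. The cast stayed on the board.
- **Second swing:** I gripped deeper, at 100 N. The ball worked towards the edge of the pads near 0.9 rad, so the nearly closed fingers pushed it the rest of the way over centre, and it then ran to the stop by itself. The knob was therefore pushed, not held, over the last part.
- **Forces:** wrist force in my readings, taken between moves, stayed under about 25 N.

**Last checks, with the arm backed off and no contact force:**
- The knob was within 1 px of its predicted place for 1.48 rad in both the scene and side cameras.
- The board was tilted with the cast still on it.
- The other rest's knob was where it started (scene pixel 279, 251), so it is still folded.
- No final check failed.

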